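# Clamp a bottle in the neck-gauge fixture with a sliding bar and thumb wedge

### The arm

A 7-joint arm with a two-finger parallel gripper is mounted at the origin on a cart in front of the work surface, level with it; the furniture and walls round the work are solid. World frame = base frame: x ahead of the robot, y to its left, z up, the work surface at z = 0. Lengths are in m, angles in rad, forces in N, time in s.
With the tool pointing down it reaches from about 0.425 to 0.925 m from the base axis. Payload 6.8 kg.
Tool frame: the origin (TCP) lies on the centre line of the jaws, within the pads' length; the fingertips stand 8 mm ahead of it and the grasp point (between the pads) lies 11 mm behind it (bot.tips_ahead is the distance from the TCP to the fingertips, in m); z points along the fingers, y is the line along which they close (so a half turn about z gives the same grasp; the last joint's range is limited). The gripper opens to 85 mm and grips with 20 to 120 N. Pads are 22 mm wide; open, the fingers measure 114 mm over their backs; the gripper's body (76 mm by 85 mm) begins 54 mm behind the grasp point. The pads swing forward as they close: fully open they stand 13 mm farther back than shut.
Start: joints at [1.173, 0.477, 0.022, 1.555, -0.011, 1.109, -0.083], TCP at [0.193, -0.647, 0.239] pointing down, gripper open.
Joint ranges: [-2.96, 2.96], [-0.34, 2.1], [-1.41, 1.46], [0.24, 2.44], [-1.37, 4.51], [0.17, 1.92], [-2.96, 2.96]. Speed limits (rad/s): [2.39, 2.39, 3.14, 3.14, 3.14, 3.14, 3.14].

### API

Orientations are given as a unit quaternion [w, x, y, z].
In Python, from station import bot gives the robot as it stands.
- The arm moves only by the tool send_rows, never from a script. Its argument "deltas" is text: rows parted by semicolons, each of 4 numbers parted by spaces: the shift along the tool's x, y, z in m, then the turn about the tool's z in degrees. In form: x y z spin; .... A call has 1 to 5 rows; each row is the pose to reach, as a shift and turn from the pose commanded when the call began, along the tool's axes at that moment; what a row does not reach only later rows make up. A row lasts 1/10 s, in which the tool goes at most 50 mm and 8.59 degrees, less where a joint would pass 70% of its speed; a pose out of reach is approached as far as the arm can. A call with a gripper value outside its range is refused whole. "claw" is the opening, from 0 (shut) to 1 (fully open), set as the call begins (left out, the last holds). The fingers move at their own pace and stop on an object; "force" is the grip in N (left out, the last holds). Time passes only in rows, so rows that repeat a pose let the fingers close. It gives the time, the measured TCP pose, the force, the opening and the grip force at its end, in the units of the state.
- bot.get_obs(): the state, without advancing time (a new reading comes with each control period).
- bot.read_camera(name): name is "scene" or "top" or "wrist"; returns a dict with "img" (400x640x3 uint8, red, green, blue), "depth" (400x640 float32, m along the optical axis (not along the pixel's ray), 0 where there is no reading), "fx", "fy", "cx", "cy" (pixels), "camera_from_world" (4x4, takes a point from world to camera coordinates). Camera axes: x right, y up, looking along -z (the intrinsics and any distortion apply to the point x, -y, -z); pixel columns grow to the right and rows downward; lengths in m; the calibration is good to about 2 mm. A picture is of the moment at which its call begins.
- bot.hand_in(): hands the job in; it is judged then, once.
Trained networks look in a picture, given as the dict that the camera call returned (one of the last four; its "shot" number tells which), for a name from the list of things; names that differ only in an ending like _2 or _b are one class to them, and where a whole thing is asked for, a point or a joint stands for the part that bears it (a point fixed in the world has none). Each returns a list of dicts, best first, with "confidence" (0 to 1); they miss things now and then, are a little off and sometimes report something else, mostly with a low value. They report only what shows in the picture. A call takes as long as a camera call.
- bot.masks_of(picture, query): "mask" (400x640 bool, what is visible of it).
- bot.landmark_of(picture, query): "xyz" ([x, y, z] in m, in world coordinates, good to about 4 mm: a listed point, or the origin of a listed thing).
The state is a dict: "t": time; "q": joint angles; "joint_vel": joint speeds; "joint_torque": joint torques, N m; "eef_pos": TCP position; "tool_rot": TCP orientation; "contact_force": force on the tool from outside, world axes, zero at the start; "torque": the same for the moment, N m; "gripper_width": opening from 0.0 (shut) to 1.0 (fully open); "grasp_force": force on a finger pad.
Only numpy, scipy, OpenCV 4.12 (cv2) and the standard library are available. Lean on these libraries where they do the work, as an engineer would, in place of code of your own. Each camera call takes 0.05 s, during which the arm holds its last target. There are 200 camera calls.

### The job

Clamp the amber bottle in the gauge fixture: slide the bar by its black handle so that its rubber pad gently pushes the bottle along the V-groove until the neck meets the stop plate, without crushing the glass. Then, with the pad still snug on the bottle, push the orange thumb wedge in under its blue bridge until it jams the bar fast and stays jammed when you let go. Leave the spare bottles and the parts jar where they stand.

Things in the scene. Friction and masses are not known exactly. Their poses are not given: they have to be found in the camera images.
- fixture: Gauge fixture fixed to the bench, 81x374 mm base (x -45..36). Origin on the bench, z up, +y along groove to stop, +x = wedge push-in. mm: white 90-degree V-groove y 30..150, flanks x +-33, 38 high; steel stop plate face y 150, 62 high; steel bar channel y -200..22, 27 wide inside, floor z 24, walls 46 high, x +-24; dark strap over bar y -19..-1, 56 high; blue bridge y -91..-49, x +-25, 82 high.
- bar: Loose aluminium bar, 205 mm long, about 0.3 kg, sliding along the fixture's y in the channel with 1 to 4 N of friction. Origin at the centre of its round rubber pad's face (22 mm across, its +y end), 37 mm above the bench; axes as the fixture's. A 50 mm rod carries the pad; the bar behind is 24 wide, 26 high (top 50 above bench), 155 long. Starts 6 to 47 mm short of the bottle.
- bar_handle (a point): Middle of the bar's upright black handle block, the place to push or pinch: 14 mm thick along y, 36 mm wide along x, standing on the bar's top up to 105 mm above the bench. The point is 91 mm above the bench, 14 mm below the block's top, 196 mm behind the pad face. With the bottle against the stop, 27 mm stay free between block and blue bridge.
- bottle: Amber glass bottle, 33 mm across, 79 mm long, about 70 g, lying in the V-groove, neck towards the stop plate. Origin at the centre of its flat bottom, 37 mm above the bench; its own z points along it to the neck (fixture +y). Starts 12 to 35 mm short of the stop. With the neck on the stop its origin is at y = 71 mm in the fixture's frame, where the pad face then lies too.
- wedge_tab (a point): Point to push, on the outer (-x) face of the orange wedge's thumb tab, in the middle of its width (y = -70 mm in the fixture's frame). The tab is 10 mm thick along x, 34 mm wide along y, and rises from about 50 to 100 mm above the bench; the point is 11 mm below its top. Behind the tab the wedge is 26 mm wide, 94 mm long.
- wedge (a joint): Travel of the orange wedge in m: 0 = pulled out, grows as it is pushed along the fixture's +x; its path dips 10 degrees, so the tab sinks 1 mm per 6 mm. Slides stiffly (3 N), stays where left. Starts at 0 to 0.010, meets the bar at about 0.032, then stops dead within 1 mm as the push rises; 12 N jams it well, over 20 N is never needed. The track's end, 0.045, is never reached.
- spare_a: Spare amber bottle standing on the bench near the robot, 33 mm across, 79 mm high; origin at the centre of its bottom. Leave alone.
- spare_b: The other spare amber bottle, the same size; leave alone.
- jar: Clear parts jar with a white lid, 62 mm across, 68 mm high; origin at the centre of its bottom. Leave alone.

How it is judged:
By the outcome, as a careful person would: the job done as asked, in the order asked, and still so for the second after the job is handed in, with the robot touching nothing.
It also fails if it takes over 43 s, if anything falls off the work surface, if the arm or the gripper's body presses on something with over 40 N, if the wrist force passes 120 N, or if a joint passes its speed limit or range.

## Working session

There is one attempt and no reset: what is moved stays moved. The work goes in short steps, Python scripts to look and compute and a tool call to move; the robot and the scene stay as the last step left them, time stands still between calls to the robot, and variables do not carry over. Pictures are saved under pics/ and viewed, at most 10 in all, crops included, and the job is handed in when it is done.

Besides the shell and the picture viewer there is one more tool, called after "Call:" by a JSON object that holds its "fn" and its "kwargs". send_rows: Moves the arm, as the interface text tells. Its arguments: {"type":"object","properties":{"deltas":{"type":"string"},"claw":{"type":"number"},"force":{"type":"number"}},"required":["deltas"]}

```bash
mkdir -p pics; cat > h.py <<'E'
import numpy as np, cv2
from station import bot
np.set_printoptions(precision=4,suppress=True)
def look(cam,names,fn=None):
    p=bot.read_camera(cam)
    if fn: cv2.imwrite('pics/'+fn,p['img'][:,:,::-1])
    for n in names:
        for d in bot.landmark_of(p,n)[:2]: print(cam,n,np.round(d['xyz'],4),round(d['confidence'],2))
    return p
E
python3 - <<'E'
from h import *
N=['fixture','bar','bar_handle','bottle','wedge_tab','spare_a','jar']
look('top',N,'top.png');look('scene',N,'scene.png')
o=bot.get_obs();print(o)
E
```

```text
top fixture [ 0.5483  0.0707 -0.0037] 0.71
top fixture [0.5526 0.0824 0.041 ] 0.53
top bar [0.5506 0.0839 0.0372] 0.72
top bar_handle [ 0.543  -0.1104  0.0898] 0.8
top bottle [0.5502 0.1316 0.0377] 0.84
top bottle [ 0.5476  0.0688 -0.0055] 0.16
top wedge_tab [0.4659 0.0088 0.0915] 0.63
top spare_a [ 0.3856  0.1502 -0.0021] 0.69
top spare_a [ 0.4105  0.2665 -0.0042] 0.55
top jar [ 0.3782 -0.3148 -0.0023] 0.9
scene fixture [0.5487 0.0743 0.0027] 0.61
scene bar [0.5493 0.0835 0.0333] 0.65
scene bottle [0.551  0.1327 0.0382] 0.56
scene wedge_tab [0.4623 0.0025 0.0906] 0.7
scene spare_a [ 0.4062  0.2678 -0.0033] 0.89
scene spare_a [0.3861 0.153  0.0017] 0.58
scene jar [ 0.3823 -0.3152  0.0042] 0.87
{'t': 0.8, 'q': array([ 1.1729,  0.477 ,  0.0224,  1.5554, -0.0115,  1.1093, -0.0831]), 'joint_vel': array([-0.0008, -0.0001,  0.0008,  0.0018, -0.0012,  0.001 , -0.0004]), 'joint_torque': array([  0.0003, -59.6273,   1.6064, -28.1537,   0.0125,   0.0015,
         0.    ]), 'eef_pos': array([ 0.1929, -0.6469,  0.2393]), 'tool_rot': array([0.    , 0.9895, 0.1444, 0.    ]), 'contact_force': array([-0.9384,  0.223 ,  0.4309]), 'torque': array([0.0571, 0.0237, 0.0091]), 'grasp_force': 0.0, 'gripper_width': 0.9992455604386855}
```

View pics/top.png

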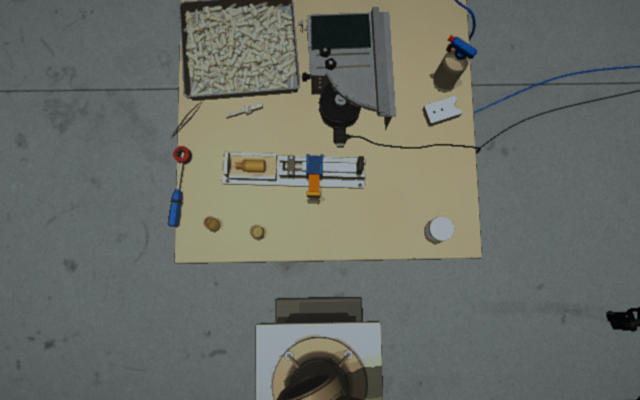

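View pics/scene.png

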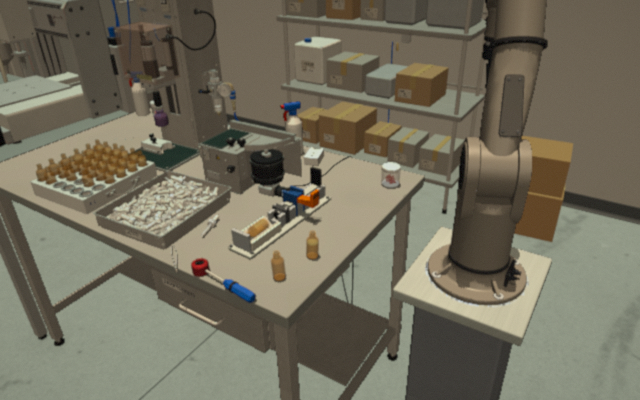

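The top view shows the fixture lying along world y: handle at about px (360,165), orange tab (314,190), bottle (250,165). The spare bottles are at (212,224) and (257,231), and the jar is at (440,229). The scene view agrees. I'll go above the spot behind the handle with the fingers shut.

Call:
{"fn": "send_rows", "kwargs": {"deltas": "0.036 -0.026 0 0; 0.072 -0.052 0 0; 0.108 -0.078 0 0; 0.144 -0.104 0 0; 0.18 -0.13 0 0", "claw": 0}}

```text
t: 1.3
eef_pos: [0.3291, -0.4694, 0.2395]
tool_rot: [0.0, 0.99, 0.144, 0.0]
contact_force: [1.2, -0.4, 0.6]
gripper_width: 0.144
grasp_force: 0.0
```

Call:
{"fn": "send_rows", "kwargs": {"deltas": "0.036 -0.026 0 4; 0.072 -0.052 0 8; 0.108 -0.078 0 12; 0.144 -0.104 0 16; 0.18 -0.13 0 19"}}

```text
t: 1.8
eef_pos: [0.4645, -0.2934, 0.2397]
tool_rot: [0.0, 1.0, -0.022, 0.0]
contact_force: [0.6, -0.7, -0.7]
gripper_width: -0.002
grasp_force: 0.0
```

```bash
python3 - <<'E'
from h import *
N=['fixture','bar','bar_handle','bottle','wedge_tab']
for c in ('top','wrist','scene','top'): look(c,N,'c_%s.png'%c)
o=bot.get_obs();print(o['t'],o['eef_pos'],o['tool_rot'])
E
```

```text
top fixture [ 0.5509  0.069  -0.0046] 0.6
top bar [0.5513 0.0877 0.0391] 0.69
top bottle [0.5509 0.1323 0.0398] 0.77
top wedge_tab [0.465  0.0056 0.0906] 0.68
wrist fixture [ 0.3848 -0.3107 -0.0009] 0.74
wrist bar_handle [ 0.5435 -0.1084  0.0886] 0.58
wrist wedge_tab [0.4642 0.005  0.0865] 0.77
scene fixture [ 0.5474  0.0729 -0.    ] 0.74
scene bar [0.5495 0.0847 0.0368] 0.88
scene bar_handle [ 0.5427 -0.109   0.096 ] 0.75
scene bottle [0.5519 0.1351 0.0401] 0.76
scene bottle [ 0.383  -0.3143 -0.0003] 0.39
top fixture [ 0.5474  0.0705 -0.0045] 0.98
top bar [0.5505 0.085  0.0361] 0.71
top bar_handle [ 0.5393 -0.109   0.0878] 0.7
top bottle [0.5488 0.1295 0.0404] 0.58
top wedge_tab [0.4642 0.0109 0.0916] 0.66
3.0 [ 0.4636 -0.2948  0.2393] [ 0.      0.9998 -0.0209  0.    ]
```

View pics/c_wrist.png

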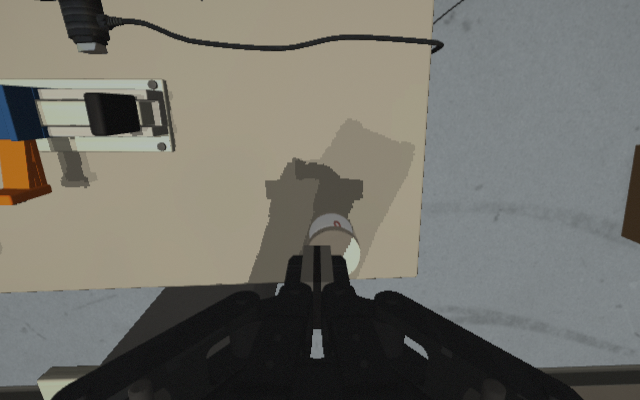

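The wrist view shows the handle block at (112,113), the blue bridge at the left edge and the jar below the fingers at (335,240). The tool yaw already matches the fixture (-2.4°). Next I'll go behind the handle and descend.

Call:
{"fn": "send_rows", "kwargs": {"deltas": "0.018 -0.037 0 0; 0.036 -0.074 0 0; 0.054 -0.111 0.01 0; 0.071 -0.143 0.03 0; 0.071 -0.143 0.07 0"}}

```text
t: 3.5
eef_pos: [0.5459, -0.1488, 0.1715]
tool_rot: [-0.001, 1.0, -0.017, 0.004]
contact_force: [0.4, 0.1, 0.1]
gripper_width: 0.004
grasp_force: 0.0
```

Call:
{"fn": "send_rows", "kwargs": {"deltas": "0 0 0.04 0; 0 0 0.075 0; 0 0 0.084 0; 0 0 0.084 0"}}

```text
t: 3.9
eef_pos: [0.5398, -0.1548, 0.0844]
tool_rot: [-0.0, 1.0, -0.021, -0.001]
contact_force: [0.1, -0.3, 0.5]
gripper_width: 0.0
grasp_force: 0.0
```

```bash
python3 - <<'E'
from h import *
look('wrist',['bar_handle','wedge_tab'],'d_wrist.png')
o=bot.get_obs();print(o['t'],o['eef_pos'],o['tool_rot'],o['contact_force'])
E
```

```text
wrist bar_handle [ 0.5427 -0.1082  0.0869] 0.86
4.05 [ 0.542  -0.1553  0.0872] [ 0.0003  0.9998 -0.021   0.0016] [ 0.2995 -0.6221  0.4416]
```

View pics/d_wrist.png

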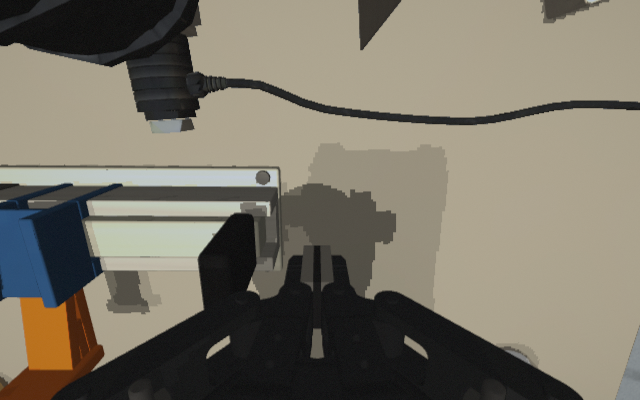

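The fingers stand right of the handle at (318,270), in line with it and clear of it. Now I'll push in -y of the tool.

Call:
{"fn": "send_rows", "kwargs": {"deltas": "0 -0.006 0 0; 0 -0.012 0 0; 0 -0.016 0 0; 0 -0.02 0 0; 0 -0.023 0 0"}}

```text
t: 4.55
eef_pos: [0.5416, -0.1315, 0.0855]
tool_rot: [0.0, 1.0, -0.021, 0.0]
contact_force: [-0.5, -1.8, 0.7]
gripper_width: -0.002
grasp_force: 1.1
```

Call:
{"fn": "send_rows", "kwargs": {"deltas": "0 -0.003 0 0; 0 -0.006 0 0; 0 -0.009 0 0; 0 -0.012 0 0; 0 -0.015 0 0"}}

```text
t: 5.05
eef_pos: [0.5423, -0.1171, 0.0855]
tool_rot: [0.0, 1.0, -0.021, 0.0]
contact_force: [0.0, -4.3, 2.9]
gripper_width: -0.004
grasp_force: 1.6
```

Call:
{"fn": "send_rows", "kwargs": {"deltas": "0 -0.003 0 0; 0 -0.006 0 0; 0 -0.009 0 0; 0 -0.012 0 0; 0 -0.015 0 0"}}

```text
t: 5.55
eef_pos: [0.5427, -0.1018, 0.0853]
tool_rot: [0.0, 1.0, -0.021, 0.0]
contact_force: [-0.6, -3.5, 2.4]
gripper_width: 0.001
grasp_force: 1.7
```

```bash
python3 - <<'E'
from h import *
look('top',['bar','bar_handle','bottle'])
look('scene',['bar','bar_handle','bottle'])
look('wrist',['bar_handle'])
o=bot.get_obs();print(o['t'],o['eef_pos'],o['tool_rot'],o['contact_force'])
E
```

```text
top bar [0.5522 0.1159 0.0378] 0.75
top bar_handle [ 0.5402 -0.079   0.0882] 0.68
top bottle [0.5504 0.1312 0.0371] 0.93
scene bar [0.5476 0.1117 0.0357] 0.81
scene bar_handle [ 0.5427 -0.0773  0.093 ] 0.88
scene bottle [0.5515 0.1368 0.0388] 0.75
wrist bar_handle [ 0.5446 -0.0777  0.0888] 0.91
6.05 [ 0.5425 -0.1017  0.0851] [-0.0002  0.9998 -0.0208 -0.0002] [0.2821 0.5142 0.2717]
```

Call:
{"fn": "send_rows", "kwargs": {"deltas": "0 -0.002 0 0; 0 -0.004 0 0; 0 -0.006 0 0; 0 -0.008 0 0; 0 -0.01 0 0"}}

```text
t: 6.55
eef_pos: [0.5431, -0.0918, 0.0853]
tool_rot: [0.0, 1.0, -0.021, -0.0]
contact_force: [-0.1, -1.6, -1.0]
gripper_width: -0.001
grasp_force: 0.5
```

Call:
{"fn": "send_rows", "kwargs": {"deltas": "0 -0.001 0 0; 0 -0.002 0 0; 0 -0.003 0 0; 0 -0.004 0 0; 0 -0.005 0 0"}}

```text
t: 7.05
eef_pos: [0.5433, -0.087, 0.0853]
tool_rot: [0.0, 1.0, -0.021, -0.0]
contact_force: [-0.4, -1.7, -0.2]
gripper_width: 0.001
grasp_force: 0.6
```

Call:
{"fn": "send_rows", "kwargs": {"deltas": "0 -0.001 0 0; 0 -0.002 0 0; 0 -0.003 0 0; 0 -0.004 0 0"}}

```text
t: 7.45
eef_pos: [0.5436, -0.0832, 0.0853]
tool_rot: [0.0, 1.0, -0.021, 0.0]
contact_force: [-0.6, -1.8, -0.8]
gripper_width: 0.002
grasp_force: 1.1
```

Call:
{"fn": "send_rows", "kwargs": {"deltas": "0 -0.001 0 0; 0 -0.002 0 0; 0 -0.003 0 0"}}

```text
t: 7.75
eef_pos: [0.5437, -0.0799, 0.0853]
tool_rot: [0.0, 1.0, -0.021, 0.0]
contact_force: [-0.7, -2.5, 0.6]
gripper_width: -0.001
grasp_force: 1.1
```

```bash
python3 - <<'E'
from h import *
look('top',['fixture','bar','bar_handle','bottle'])
p=look('scene',['fixture','bar','bar_handle','bottle'])
cv2.imwrite('pics/e.png',cv2.resize(p['img'][170:260,220:350,::-1],None,fx=6,fy=6,interpolation=2))
o=bot.get_obs();print(o['t'],o['eef_pos'],o['contact_force'])
E
```

```text
top fixture [ 0.5485  0.0739 -0.0044] 0.9
top bar [0.5524 0.1384 0.0374] 0.7
top bar_handle [ 0.5415 -0.0566  0.0916] 0.84
top bottle [0.5495 0.1366 0.04  ] 0.76
scene fixture [0.5489 0.0739 0.003 ] 0.75
scene bar [0.5511 0.1367 0.0323] 0.83
scene bar_handle [ 0.5459 -0.0552  0.0954] 0.56
scene bottle [0.5515 0.1409 0.0351] 0.53
scene bottle [ 0.3822 -0.3136  0.0031] 0.34
8.25 [ 0.5437 -0.0798  0.0853] [-0.4629 -0.1138 -1.0843]
```

View pics/e.png

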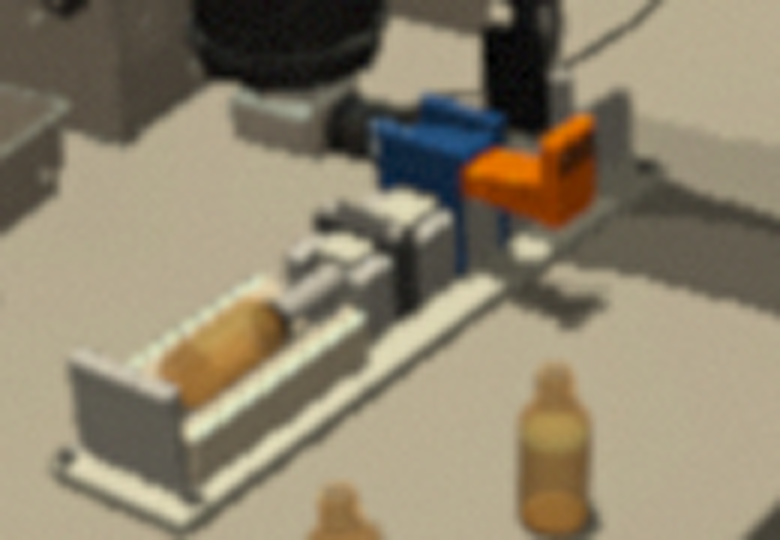

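The pad now touches the bottle's bottom at (285,315), and the neck is still short of the stop plate at (130,400), by roughly 6 to 10 mm. I'll creep on.

Call:
{"fn": "send_rows", "kwargs": {"deltas": "0 -0.001 0 0; 0 -0.002 0 0; 0 -0.003 0 0"}}

```text
t: 8.55
eef_pos: [0.5438, -0.0772, 0.0853]
tool_rot: [0.0, 1.0, -0.021, 0.0]
contact_force: [0.5, -1.7, -0.8]
gripper_width: -0.001
grasp_force: 1.1
```

Call:
{"fn": "send_rows", "kwargs": {"deltas": "0 -0.001 0 0; 0 -0.002 0 0"}}

```text
t: 8.75
eef_pos: [0.5438, -0.075, 0.0853]
tool_rot: [0.0, 1.0, -0.021, -0.0]
contact_force: [-0.6, -3.0, 0.1]
gripper_width: 0.002
grasp_force: 1.1
```

Call:
{"fn": "send_rows", "kwargs": {"deltas": "0 -0.0005 0 0; 0 -0.001 0 0"}}

```text
t: 8.95
eef_pos: [0.5439, -0.074, 0.0853]
tool_rot: [0.0, 1.0, -0.021, -0.0]
contact_force: [0.0, -2.2, -0.1]
gripper_width: 0.003
grasp_force: 1.1
```

Call:
{"fn": "send_rows", "kwargs": {"deltas": "0 -0.0005 0 0; 0 -0.001 0 0"}}

```text
t: 9.15
eef_pos: [0.5439, -0.073, 0.0853]
tool_rot: [0.0, 1.0, -0.021, 0.0]
contact_force: [-0.6, -2.6, 0.1]
gripper_width: 0.002
grasp_force: 1.1
```

Call:
{"fn": "send_rows", "kwargs": {"deltas": "0 -0.0005 0 0; 0 -0.001 0 0; 0 -0.0015 0 0"}}

```text
t: 9.45
eef_pos: [0.544, -0.0723, 0.0854]
tool_rot: [0.0, 1.0, -0.021, 0.0]
contact_force: [-0.3, -6.3, 0.9]
gripper_width: -0.0
grasp_force: 2.8
```

Call:
{"fn": "send_rows", "kwargs": {"deltas": "0 -0.0005 0 0; 0 -0.001 0 0"}}

```text
t: 9.65
eef_pos: [0.5441, -0.0722, 0.0855]
tool_rot: [0.001, 1.0, -0.022, 0.0]
contact_force: [-0.1, -8.1, 1.6]
gripper_width: -0.001
grasp_force: 3.9
```

```bash
python3 - <<'E'
from h import *
look('top',['fixture','bar','bar_handle','bottle'])
p=look('scene',['fixture','bar','bar_handle','bottle'])
cv2.imwrite('pics/f.png',cv2.resize(p['img'][170:260,220:350,::-1],None,fx=6,fy=6,interpolation=2))
o=bot.get_obs();print(o['t'],o['eef_pos'],o['contact_force'])
E
```

```text
top fixture [ 0.5496  0.071  -0.0041] 0.75
top bar [0.5544 0.142  0.0346] 0.78
top bar_handle [ 0.5414 -0.0502  0.0898] 0.87
top bottle [0.5506 0.148  0.0393] 0.54
scene bar [0.5513 0.1471 0.0351] 0.77
scene bar_handle [ 0.5434 -0.0465  0.0944] 0.94
scene bottle [0.5554 0.1484 0.0381] 0.74
10.15 [ 0.544  -0.0722  0.0854] [-0.6768 -6.9548  1.6247]
```

View pics/f.png

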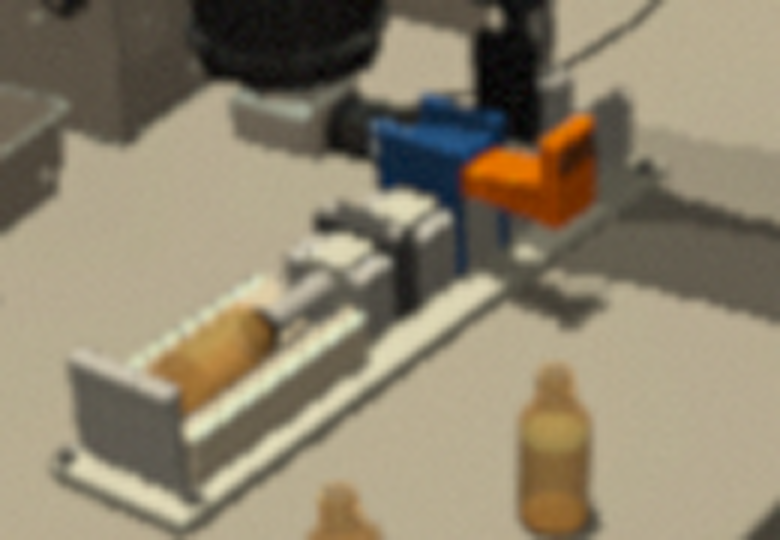

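The bottle has moved up to the stop, and the push force rose from 2.5 to 8 N without further travel. So the pad is snug. I'll back off, rise and go to the robot side of the wedge tab.

Call:
{"fn": "send_rows", "kwargs": {"deltas": "0 0.004 0 0; 0 0.015 0 0; 0 0.02 -0.03 0; 0 0.02 -0.07 0; -0.02 0.01 -0.105 0"}}

```text
t: 10.65
eef_pos: [0.5254, -0.0809, 0.192]
tool_rot: [-0.0, 1.0, -0.022, 0.001]
contact_force: [-0.1, 0.2, 0.2]
gripper_width: -0.002
grasp_force: 0.0
```

Call:
{"fn": "send_rows", "kwargs": {"deltas": "-0.022 -0.022 0 0; -0.045 -0.045 0 0; -0.068 -0.068 0 0; -0.091 -0.088 0 0; -0.091 -0.088 0 0"}}

```text
t: 11.15
eef_pos: [0.4337, 0.0146, 0.1902]
tool_rot: [-0.0, 1.0, -0.018, -0.001]
contact_force: [1.1, -1.1, -0.5]
gripper_width: -0.005
grasp_force: 0.0
```

```bash
python3 - <<'E'
from h import *
look('wrist',['wedge_tab','bar_handle']);look('top',['bar','wedge_tab','bar_handle']);look('scene',['wedge_tab'])
o=bot.get_obs();print(o['t'],o['eef_pos'],o['tool_rot'],o['contact_force'])
E
```

```text
wrist wedge_tab [0.4658 0.0096 0.0875] 0.94
wrist bar_handle [ 0.5467 -0.0485  0.0899] 0.62
top bar [0.5528 0.1454 0.0376] 0.65
top bar_handle [ 0.5439 -0.0485  0.0919] 0.47
scene wedge_tab [0.4604 0.0045 0.0917] 0.74
11.6 [0.4368 0.0116 0.1902] [-0.      0.9998 -0.0214 -0.0001] [-0.5469 -0.2973 -0.6168]
```

Call:
{"fn": "send_rows", "kwargs": {"deltas": "-0.001 0.004 0.035 0; -0.001 0.004 0.07 0; -0.001 0.004 0.095 0; -0.001 0.004 0.105 0; -0.001 0.004 0.105 0"}}

```text
t: 12.1
eef_pos: [0.4346, 0.008, 0.0843]
tool_rot: [0.0, 1.0, -0.021, -0.001]
contact_force: [0.4, 0.5, 0.8]
gripper_width: 0.001
grasp_force: 0.0
```

```bash
python3 - <<'E'
from h import *
look('wrist',['wedge_tab','bar_handle'],'g.png')
o=bot.get_obs();print(o['t'],o['eef_pos'],o['tool_rot'],o['contact_force'])
E
```

```text
wrist wedge_tab [0.4664 0.0048 0.0873] 0.81
wrist bar_handle [ 0.5444 -0.0502  0.088 ] 0.96
12.25 [0.4363 0.0082 0.0864] [-0.0001  0.9998 -0.021   0.001 ] [ 0.517  -0.2291  0.3954]
```

View pics/g.png

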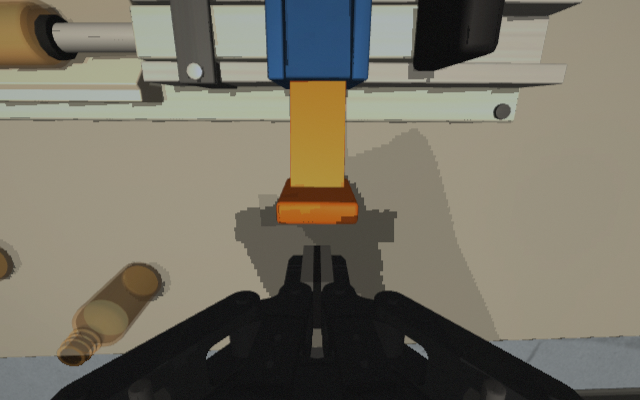

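The fingers at (318,260) are centred on the orange tab (317,212), and the pad still touches the bottle at (50,35). I'll push in +x.

Call:
{"fn": "send_rows", "kwargs": {"deltas": "0.006 0 0 0; 0.011 0 0 0; 0.014 0 0 0; 0.018 0 0 0; 0.022 0 0 0"}}

```text
t: 12.75
eef_pos: [0.4565, 0.0072, 0.0851]
tool_rot: [0.0, 1.0, -0.021, -0.001]
contact_force: [-3.9, 0.6, -0.3]
gripper_width: 0.003
grasp_force: 1.8
```

Call:
{"fn": "send_rows", "kwargs": {"deltas": "0.003 0 0 0; 0.006 0 0 0; 0.009 0 0 0; 0.012 0 0 0"}}

```text
t: 13.15
eef_pos: [0.4687, 0.0066, 0.0849]
tool_rot: [0.0, 1.0, -0.021, -0.001]
contact_force: [-4.3, 0.7, -2.9]
gripper_width: -0.0
grasp_force: 2.0
```

```bash
python3 - <<'E'
from h import *
look('top',['wedge_tab','bar','bottle']);look('scene',['wedge_tab','bar','bottle'])
o=bot.get_obs();print(o['t'],o['eef_pos'],o['contact_force'])
E
```

```text
top bar [0.5517 0.144  0.0394] 0.48
top bottle [0.5504 0.1432 0.0403] 0.57
scene wedge_tab [0.4786 0.0013 0.0894] 0.63
scene bar [ 0.3847  0.1529 -0.0018] 0.2
scene bottle [0.5522 0.1499 0.0404] 0.46
13.55 [0.4696 0.0067 0.0855] [-1.8948  0.8451 -2.4595]
```

Call:
{"fn": "send_rows", "kwargs": {"deltas": "0.002 0 0 0; 0.004 0 0 0; 0.005 0 0 0; 0.006 0 0 0"}}

```text
t: 13.95
eef_pos: [0.4751, 0.0064, 0.0852]
tool_rot: [0.0, 1.0, -0.021, -0.0]
contact_force: [-3.9, 0.5, -2.7]
gripper_width: 0.0
grasp_force: 1.8
```

Call:
{"fn": "send_rows", "kwargs": {"deltas": "0.001 0 0 0; 0.002 0 0 0; 0.003 0 0 0"}}

```text
t: 14.25
eef_pos: [0.4764, 0.0063, 0.0851]
tool_rot: [0.0, 1.0, -0.021, -0.002]
contact_force: [-10.7, 0.3, 4.8]
gripper_width: 0.004
grasp_force: 5.4
```

Call:
{"fn": "send_rows", "kwargs": {"deltas": "0.001 0 0 0; 0.002 0 0 0; 0.003 0 0 0"}}

```text
t: 14.55
eef_pos: [0.477, 0.0063, 0.085]
tool_rot: [0.001, 1.0, -0.021, -0.004]
contact_force: [-18.4, 2.7, 14.5]
gripper_width: -0.002
grasp_force: 9.2
```

The wedge stops dead at 18 N, so it has jammed. I'll back away, rise and check.

Call:
{"fn": "send_rows", "kwargs": {"deltas": "-0.003 0 0 0; -0.008 0 0 0; -0.018 0 0 0; -0.03 0 -0.01 0; -0.035 0 -0.04 0"}}

```text
t: 15.05
eef_pos: [0.444, 0.0075, 0.1242]
tool_rot: [0.0, 1.0, -0.021, -0.002]
contact_force: [0.4, -0.8, 0.1]
gripper_width: -0.003
grasp_force: 0.0
```

Call:
{"fn": "send_rows", "kwargs": {"deltas": "0 0 -0.04 0; 0 0 -0.08 0; 0 0 -0.1 0; 0 0 -0.1 0"}}

```text
t: 15.45
eef_pos: [0.4488, 0.0079, 0.229]
tool_rot: [-0.0, 1.0, -0.021, 0.004]
contact_force: [0.6, -0.3, -0.2]
gripper_width: 0.004
grasp_force: 0.0
```

```bash
python3 - <<'E'
from h import *
look('wrist',['wedge_tab','bar_handle','bottle'],'i.png')
look('top',['wedge_tab','bar_handle','bar','bottle','fixture'])
p=look('scene',['wedge_tab','bar_handle','bar','bottle'])
o=bot.get_obs();print(o['t'],o['eef_pos'],o['contact_force'])
E
```

```text
wrist wedge_tab [0.4912 0.006  0.0819] 0.66
wrist bar_handle [ 0.5447 -0.0481  0.0908] 0.87
wrist bottle [0.5498 0.1457 0.0351] 0.65
top bar [0.5526 0.144  0.0379] 0.47
top bottle [0.554  0.1444 0.0375] 0.71
top fixture [ 0.5475  0.0714 -0.0043] 0.73
scene wedge_tab [0.4864 0.0037 0.0883] 0.56
scene bar_handle [ 0.5455 -0.0483  0.0924] 0.69
scene bar [0.5503 0.1439 0.0341] 0.89
scene bottle [ 0.5444 -0.0501  0.0928] 0.63
scene bottle [0.5517 0.1504 0.0399] 0.54
16.2 [0.4462 0.0077 0.2252] [-0.2862 -0.6526  0.5466]
```

View pics/i.png

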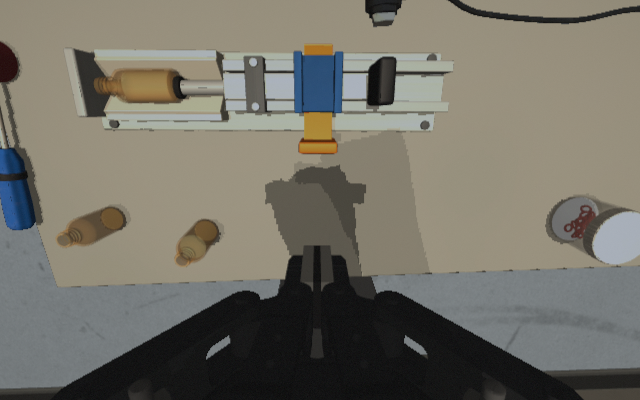

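The neck meets the stop plate at (95,85) and the pad sits on the bottle at (182,87). The wedge shows through the bridge at (318,50), with its tab at (318,147). The spares and the jar stand where they were, and the arm is clear.

```bash
python3 -c "
from station import bot
print(bot.hand_in())"
```

```text
the job is handed in; nothing more can be done
None
```

The job is handed in at about 16 s of the 43 s allowed: the bottle is clamped against the stop with the pad snug (about 8 N push on the handle), the wedge stopped dead at about 18 N, and the spares and jar were left alone; the hand-in returned no verdict.

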